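# Set out oak furniture parts in their nests

## Task

Set out the four oak parts for finishing, each in the plywood nest made for it: the thick rod and the thin rod each lying fully down in the V saddles of its own nest, between the end stops, the square foot standing flat in the square recess and lined up with it, and the round bun foot standing flat in the round recess. Set each part down gently, never let it drop, and leave all four resting there.

Things in the scene. Friction and masses are not known exactly. Their poses are not given: they have to be found in the camera images.
- thick_rod_center (a point): centre of the thick round oak rod, 36 mm in diameter, 150 mm long; x along its axis, level (y, z arbitrary: it may roll). It starts loose in a low dark steel cradle with two V saddles near its ends, axis 45 mm above the bench; between the saddles at least 70 mm of it is free, over the cradle's base plate (8 mm thick, 56 mm wide)
- thin_rod_center (a point): centre of the thin, shorter round oak rod, 20 mm in diameter, 120 mm long; x along its axis, level (y, z arbitrary: it may roll). It starts loose in a low dark steel cradle with two V saddles near its ends, axis 45 mm above the bench; between the saddles at least 70 mm of it is free, over the cradle's base plate (8 mm thick, 56 mm wide)
- square_foot_center (a point): centre (half-way up) of the square oak furniture foot standing on the bench: a block 50 x 50 mm and 45 mm high, x and y square to its upright sides, z up
- bun_foot_center (a point): centre (half-way up) of the round oak bun foot standing on the bench: a turned disc 56 mm in diameter and 45 mm high with bevelled edges (straight sides from 7 to 37 mm above its underside), z up on its axis
- thick_nest_seat (a point): centre of the thick rod when fully seated in its fixed plywood nest, 50 mm above the bench; z up, x level along the groove (either way). Base 186 x 76 mm, 10 mm thick; two V saddles for 36 mm stock, 86 mm clear between them for fingers; end stops 60 mm high, 170 mm apart (10 mm spare at each end of the 150 mm rod)
- thin_nest_seat (a point): centre of the thin rod when fully seated in its fixed plywood nest, 50 mm above the bench; z up, x level along the groove (either way). Base 156 x 76 mm, 10 mm thick; two V saddles for 20 mm stock, 70 mm clear between them for fingers; end stops 60 mm high, 140 mm apart (10 mm spare at each end of the 120 mm rod)
- square_nest_seat (a point): plywood nest with the square recess, fixed to the bench: where the centre of the square foot is when it stands in the middle of the recess, 32.5 mm above the bench; z up, x and y parallel to the sides of the recess. The board is 112 x 112 mm and 16 mm thick; the recess is 70 x 70 mm, 6 mm deep, its grey floor 10 mm above the bench
- bun_nest_seat (a point): plywood nest with the round recess, fixed to the bench: where the centre of the bun foot is when it stands in the middle of the recess, 32.5 mm above the bench; z up. The board is 112 x 112 mm and 16 mm thick; the recess is 76 mm in diameter, 6 mm deep, its grey floor 10 mm above the bench
Mind the look-alikes: they are no part of the job. What is shaped like the part that bears bun_foot_center but purple is not meant. What is shaped like the part that bears thin_rod_center but pink is not meant.

How it is judged:
At the end, for the whole second after the job is handed in: Each part is in its own nest, let go and at rest: its centre within 13.5 mm of the seat point horizontally and 3.5 mm in height; rods within 0.12 rad of the groove; feet upright within 0.1 rad, the square one within 0.3 rad of square with its recess (horizontal distance between thick_rod_center and thick_nest_seat below 0.0135 m and z of thick_rod_center in the frame of thick_nest_seat between -0.0035 and 0.0035 m and linear speed of each of thick_rod, thin_rod, square_foot, bun_foot below 0.02 m/s and angle between the x axis of thick_rod_center and the x axis of thick_nest_seat, either way round below 0.12 rad and horizontal distance between thin_rod_center and thin_nest_seat below 0.0135 m and z of thin_rod_center in the frame of thin_nest_seat between -0.0035 and 0.0035 m and angle between the x axis of thin_rod_center and the x axis of thin_nest_seat, either way round below 0.12 rad and horizontal distance between square_foot_center and square_nest_seat below 0.0135 m and z of square_foot_center in the frame of square_nest_seat between -0.0035 and 0.0035 m and angle between each of square_foot_center, bun_foot_center's own z axis and vertical below 0.1 rad and (angle between the x axis of square_foot_center and the x axis of square_nest_seat, either way round below 0.3 rad or angle between the x axis of square_foot_center and the y axis of square_nest_seat, either way round below 0.3 rad) and horizontal distance between bun_foot_center and bun_nest_seat below 0.0135 m and z of bun_foot_center in the frame of bun_nest_seat between -0.0035 and 0.0035 m); the robot touches nothing.
It fails at once if the thick rod is let fall from a height (faster than 0.8 m/s, out of the gripper) (linear speed of thick_rod above 0.8 m/s and contact force between thick_rod and the fingers below 0.01 N).
It fails at once if the thin rod is let fall from a height (faster than 0.8 m/s, out of the gripper) (linear speed of thin_rod above 0.8 m/s and contact force between thin_rod and the fingers below 0.01 N).
It fails at once if the square foot is let fall from a height (faster than 0.8 m/s, out of the gripper) (linear speed of square_foot above 0.8 m/s and contact force between square_foot and the fingers below 0.01 N).
It fails at once if the bun foot is let fall from a height (faster than 0.8 m/s, out of the gripper) (linear speed of bun_foot above 0.8 m/s and contact force between bun_foot and the fingers below 0.01 N).
It also fails if it takes over 112 s, if anything falls off the work surface, if the arm or the gripper's body presses on something with over 40 N, if the wrist force passes 120 N, or if a joint passes its speed limit or range.

## Robot

A 6-joint arm with a two-finger parallel gripper is mounted at the origin on the work surface. World frame = base frame: x ahead of the robot, y to its left, z up, the work surface at z = 0. Lengths are in m, angles in rad, forces in N, time in s.
With the tool pointing down it reaches from about 0.25 to 0.725 m from the base axis. Payload 4 kg.
Tool frame: the origin (TCP) lies midway between the tips of the shut fingers; the grasp point (between the pads) lies 19 mm behind it; z points along the fingers, x is the direction in which the jaws open and shut, and the axes are right-handed (so a half turn about z gives the same grasp; the last joint's range is limited). The gripper opens to 85 mm and grips with 20 to 120 N. Pads are 22 mm wide; open, the fingers measure 114 mm over their backs; the gripper's body (76 mm by 85 mm) begins 54 mm behind the grasp point. The pads swing forward as they close: fully open they stand 13 mm farther back than shut.
Start: joints at [-1.157, 0.241, 0.005, 1.335, 0, 1.571], TCP at [0.201, -0.458, 0.231] pointing down, gripper open.
Joint ranges: [-2.72, 2.72], [-1.05, 1.87], [-1.09, 1.28], [-1.99, 2.15], [-1.42, 1.44], [-3.14, 3.14]. Speed limits (rad/s): [2.79, 2.79, 3.14, 3.14, 3.14, 3.14].

## Interface

Orientations are given as a unit quaternion [x, y, z, w].
In Python, from workcell import bot, vision, ticket gives the robot as it stands.
- The arm moves only by the tool play_rows, never from a script. Its argument "deltas" is one flat list of numbers, 5 for each row, row after row: the opening, from 0 (shut) to 1 (fully open), then the shift along the tool's x, y, z in units of 60 mm (1.0 is 60 mm), then the turn about the tool's z in degrees. A call has 1 to 12 rows; each row shifts and turns the pose as measured when the row begins, along the tool's axes as they then stand; what a row does not reach is not made up. A row lasts 1/8 s, in which the tool goes at most 62.5 mm and 10.7 degrees, less where a joint would pass 70% of its speed; a pose out of reach is approached as far as the arm can. A call is refused whole if a number of a shift passes 1 or a number of a turn 10.7, either way. A call with a gripper value outside its range is refused whole. The fingers move at their own pace and stop on an object; the grip force is fixed at half the most. Time passes only in rows, so rows that do not move let the fingers close. It gives the time, the measured TCP pose, the force and the opening at its end, in the units of the state.
- bot.get_obs(): the state, without advancing time (a new reading comes with each control period).
- vision.camera(name): name is "scene" or "top" or "wrist"; returns a dict with "color" (400x640x3 uint8, blue, green, red), "intrinsics" (3x3 intrinsics, pixels), "rvec" (rotation vector, rad) and "tvec" (3), from world to camera coordinates, as OpenCV has them. Camera axes: x right, y down, z forward; pixel columns grow to the right and rows downward; lengths in m; the calibration is good to about 2 mm. A picture is of the moment at which its call begins. There is no depth.
- ticket.job_done(): hands the job in, once; it reports no verdict.
The state is a dict: "clock": time; "joint_pos": joint angles; "joint_vel": joint speeds; "tau": joint torques, N m; "eef_pos": TCP position; "tool_rot": TCP orientation; "ft_force": force on the tool from outside, world axes, zero at the start; "ft_torque": the same for the moment, N m; "grip_width": finger opening in m.
Only numpy, scipy, OpenCV 4.12 (cv2) and the standard library are available. Lean on these libraries where they do the work, as an engineer would, in place of code of your own. Each camera call takes 0.05 s, during which the arm holds its last target. There are 200 camera calls.

## Working session

There is one attempt and no reset: what is moved stays moved. The work goes in short steps, Python scripts to look and compute and a tool call to move; the robot and the scene stay as the last step left them, time stands still between calls to the robot, and variables do not carry over. Pictures are saved under pics/ and viewed, about 12 in all and at most 16, crops included, and the job is handed in when it is done.

Besides the shell and the picture viewer there is one more tool, called in YAML: its name, and indented under it one key for each argument. play_rows: Moves the arm, as the interface text tells. Its arguments: {"type":"object","properties":{"deltas":{"type":"array"}},"required":["deltas"]}

```bash
ls; mkdir -p pics; cat > h.py <<'E'
import numpy as np, cv2
from workcell import bot, vision, ticket
def snap(n,f):
    c=vision.camera(n); cv2.imwrite('pics/'+f+'.png',c['color'])
    np.savez('pics/'+f+'.npz',K=c['intrinsics'],r=c['rvec'],t=c['tvec']); return c
def load(f):
    d=np.load('pics/'+f+'.npz'); return d['K'],cv2.Rodrigues(d['r'])[0],d['t'].ravel()
def back(f,u,v,z):
    K,R,t=load(f); d=R.T@np.linalg.inv(K)@[u,v,1]; o=-R.T@t
    return o+d*(z-o[2])/d[2]
def proj(f,p):
    K,R,t=load(f); q=K@(R@np.array(p)+t); return q[:2]/q[2]
def crop(f,g,x,y,w,h,s):
    cv2.imwrite('pics/'+g+'.png',cv2.resize(cv2.imread('pics/'+f+'.png')[y:y+h,x:x+w],None,fx=s,fy=s,interpolation=cv2.INTER_CUBIC))
E
python3 - <<'E'
from h import *
for n in('top','scene'):
    snap(n,n+'0'); K,R,t=load(n+'0'); print(n,-R.T@t,K[0,0],R[2])
print(bot.get_obs())
E
```

```text
pics
top [0.30826506 0.01328988 1.15637787] 422.3896599312008 [ 0.1023808  -0.01929183 -0.99455819]
scene [ 1.08548893 -0.25305214  1.09321776] 396.9519113858069 [-0.52358589  0.19883578 -0.82844562]
{'clock': 0.1, 'joint_pos': array([-1.15697119e+00,  2.41349764e-01,  3.87292053e-03,  1.33522615e+00,
        1.10973528e-05,  1.57081325e+00]), 'joint_vel': array([ 0.00043509, -0.00129187,  0.00192132,  0.00022378,  0.00138489,
        0.00049787]), 'tau': array([-3.59461819e-04, -3.73137224e+01,  2.53010792e+01,  1.08569718e-02,
       -1.31687175e-04, -1.28289076e-05]), 'eef_pos': array([ 0.20083129, -0.4572718 ,  0.23050127]), 'tool_rot': array([ 8.37286609e-01, -5.46763410e-01, -7.95186631e-04, -5.25879047e-04]), 'ft_force': array([ 0.06269998, -0.14876747, -0.02181332]), 'ft_torque': array([-0.02094212, -0.03139715, -0.02212709]), 'grip_width': 0.0850719065498764}
```

View pics/top0.png

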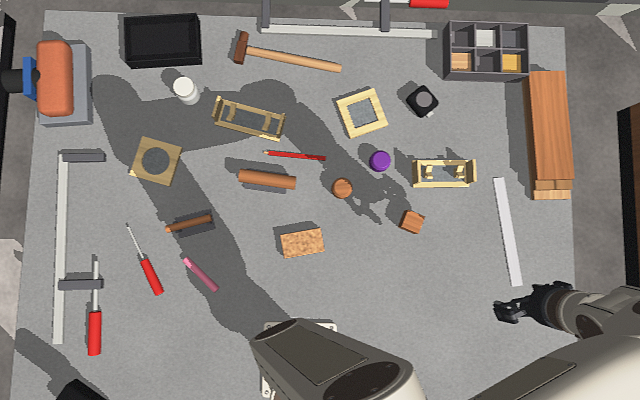

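View pics/scene0.png

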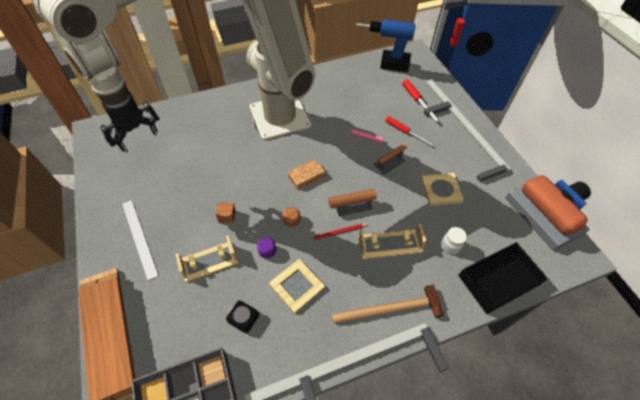

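The top view shows the thick rod at about (267,179), the thin rod at (189,223), the bun at (342,187) and the square foot at (411,221). The nests are at (249,117) and (444,172) for the rods, (361,112) for the square and (155,160) for the bun. I'll enlarge it to read pixels more closely.

```bash
python3 - <<'E'
from h import *
crop('top0','c1',120,85,180,155,4.4)
crop('top0','c2',310,80,180,160,4.4)
E
```

```text
(no output)
```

View pics/c1.png

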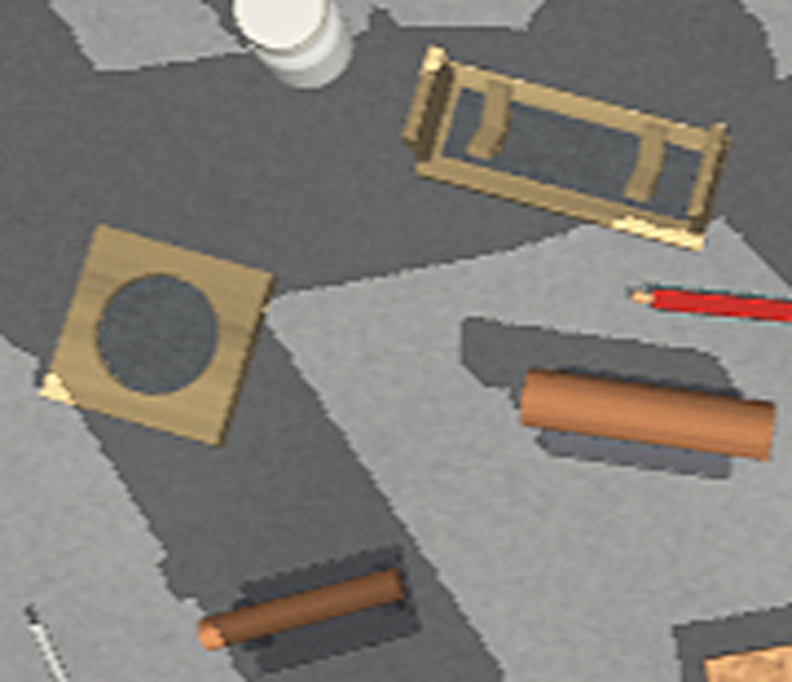

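View pics/c2.png

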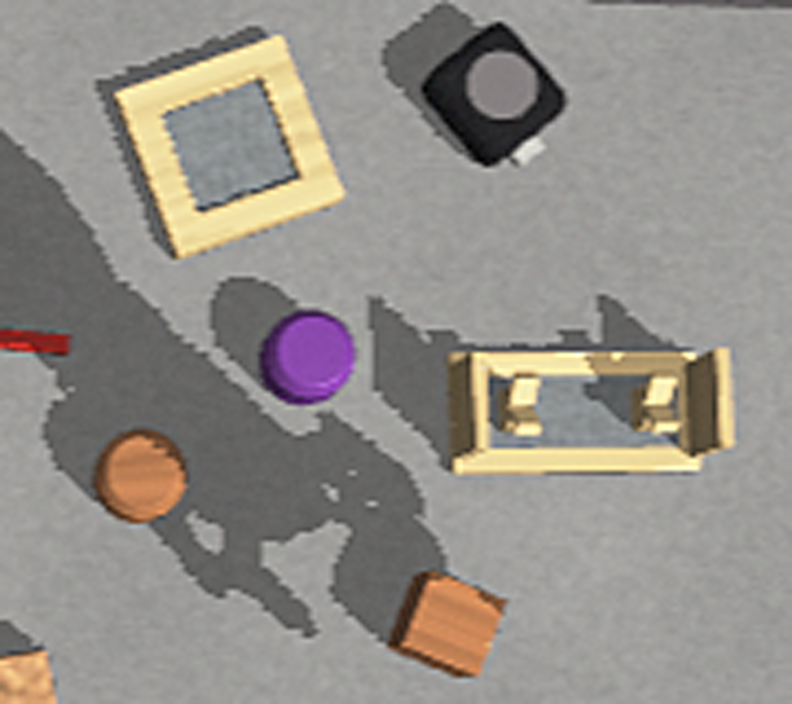

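```bash
cat >> h.py <<'E'
def B(pts,c,z,f='top0'):
    o=dict(c1=(120,85),c2=(310,80))[c]
    return np.array([back(f,(x+.5)/4.4-.5+o[0],(y+.5)/4.4-.5+o[1],z) for x,y in pts])
E
python3 - <<'E'
from h import *
np.set_printoptions(precision=4,suppress=True)
def show(n,P):
    print(n,'\n',P[:,:2],'mean',P.mean(0)[:2],'sides',[round(float(np.linalg.norm(P[i]-P[i-1])),4) for i in range(len(P))], 'ang',[round(float(np.degrees(np.arctan2(*(P[i]-P[i-1])[1::-1]))),1) for i in range(len(P))])
show('thick',B([(524,398),(771,431)],'c1',.047))
show('thin',B([(205,635),(402,583)],'c1',.046))
show('bun top',B([(95,478),(186,476),(141,432),(142,522)],'c2',.03))
show('purple',B([(307,357)],'c2',.03))
show('sq top',B([(432,575),(506,602),(474,677),(398,645)],'c2',.045))
show('sqnest',B([(284,37),(345,192),(178,257),(115,95)],'c2',.016))
show('sqrecess',B([(264,80),(299,180),(200,209),(161,115)],'c2',.013))
show('bunnest',B([(100,226),(273,274),(219,445),(45,385)],'c1',.016))
show('bunrec',B([(96,332),(219,332),(157,272),(157,394)],'c1',.014))
show('thicknest floor z10',B([(417,172),(703,246)],'c1',.005))
show('thick stop L top',B([(432,48),(405,137)],'c1',.06))
show('thick stop R top',B([(727,128),(700,232)],'c1',.06))
show('thin base front',B([(455,472),(700,470)],'c2',.005))
show('thin stop L top',B([(449,353),(452,470)],'c2',.06))
show('thin stop R top',B([(730,348),(735,448)],'c2',.06))
E
```

```text
thick 
 [[0.4775 0.1714]
 [0.4615 0.0224]] mean [0.4695 0.0969] sides [0.1498, 0.1498] ang [83.8, -96.2]
thin 
 [[0.3309 0.354 ]
 [0.3645 0.2394]] mean [0.3477 0.2967] sides [0.1194, 0.1194] ang [106.4, -73.6]
bun top 
 [[ 0.451  -0.0756]
 [ 0.4537 -0.1314]
 [ 0.4802 -0.1034]
 [ 0.4247 -0.1048]] mean [ 0.4524 -0.1038] sides [0.0393, 0.0558, 0.0385, 0.0555] ang [48.0, -87.2, 46.6, -178.5]
purple 
 [[ 0.5297 -0.2053]] mean [ 0.5297 -0.2053] sides [0.0] ang [0.0]
sq top 
 [[ 0.3956 -0.2788]
 [ 0.3804 -0.3236]
 [ 0.3349 -0.304 ]
 [ 0.3529 -0.2582]] mean [ 0.366  -0.2912] sides [0.0473, 0.0473, 0.0495, 0.0492] ang [-25.7, -108.7, 156.8, 68.5]
sqnest 
 [[ 0.7385 -0.1921]
 [ 0.6387 -0.2315]
 [ 0.5938 -0.1264]
 [ 0.6972 -0.0851]] mean [ 0.6671 -0.1588] sides [0.1147, 0.1073, 0.1143, 0.1113] ang [-68.9, -158.5, 113.1, 21.8]
sqrecess 
 [[ 0.711  -0.1801]
 [ 0.6465 -0.2029]
 [ 0.6259 -0.1403]
 [ 0.6861 -0.1148]] mean [ 0.6674 -0.1595] sides [0.0699, 0.0684, 0.0659, 0.0654] ang [-69.1, -160.6, 108.2, 23.0]
bunnest 
 [[0.583  0.4424]
 [0.5558 0.3341]
 [0.448  0.3613]
 [0.4824 0.4697]] mean [0.517
[... 262 characters left out ...]
floor z10 
 [[0.6262 0.2504]
 [0.5838 0.0687]] mean [0.605  0.1596] sides [0.1865, 0.1865] ang [76.9, -103.1]
thick stop L top 
 [[0.688  0.2335]
 [0.6323 0.2472]] mean [0.6602 0.2404] sides [0.0574, 0.0574] ang [-13.8, 166.2]
thick stop R top 
 [[0.6438 0.0538]
 [0.5792 0.0681]] mean [0.6115 0.0609] sides [0.0662, 0.0662] ang [-12.5, 167.5]
thin base front 
 [[ 0.4639 -0.3039]
 [ 0.4693 -0.4591]] mean [ 0.4666 -0.3815] sides [0.1553, 0.1553] ang [92.0, -88.0]
thin stop L top 
 [[ 0.5286 -0.2853]
 [ 0.4576 -0.2869]] mean [ 0.4931 -0.2861] sides [0.071, 0.071] ang [1.3, -178.7]
thin stop R top 
 [[ 0.5364 -0.456 ]
 [ 0.4755 -0.4579]] mean [ 0.506 -0.457] sides [0.061, 0.061] ang [1.8, -178.2]
```

```bash
cat >> h.py <<'E'
from scipy.spatial.transform import Rotation as Ro
def pose():
    o=bot.get_obs(); x=Ro.from_quat(o['tool_rot']).apply([1,0,0])
    return o['eef_pos'],np.degrees(np.arctan2(x[1],x[0])),o
def plan(*wps):
    """wps: (open,x,y,z,yaw,nrows)"""
    p,a,o=pose(); p=p.copy(); rows=[]
    print('now',p.round(4),round(a,1),'w',round(o['grip_width'],4),'t',round(o['clock'],2),'q6',round(np.degrees(o['joint_pos'][5])))
    for g,x,y,z,yaw,n in wps:
        for k in range(n,0,-1):
            d=(np.array([x,y,z])-p)/k; t=-((yaw-a+180)%360-180)/k; r=np.radians(a)
            s=np.array([d@[np.cos(r),np.sin(r),0],d@[np.sin(r),-np.cos(r),0],-d[2]])/.06
            s=s.round(3); t=round(t,1); rows.append([g,*s,t])
            p=p+.06*(s[0]*np.array([np.cos(r),np.sin(r),0])+s[1]*np.array([np.sin(r),-np.cos(r),0])-s[2]*np.array([0,0,1])); a-=t
    for r in rows: print(', '.join(f'{v:g}' for v in r)+',')
    print('max',np.abs(np.array(rows)[:,1:4]).max(),np.abs(np.array(rows)[:,4]).max(),len(rows))
E
python3 -c "
from h import *
plan((1,.366,-.2912,.15,-22,7))"
```

```text
now [ 0.2008 -0.4573  0.2305] -66.3 w 0.0851 t 0.1 q6 90
1, -0.204, -0.519, 0.192, -6.3,
1, -0.146, -0.538, 0.192, -6.3,
1, -0.086, -0.551, 0.192, -6.3,
1, -0.025, -0.557, 0.191, -6.3,
1, 0.037, -0.557, 0.192, -6.4,
1, 0.099, -0.549, 0.191, -6.3,
1, 0.158, -0.535, 0.192, -6.4,
max 0.557 6.4 7
```

play_rows:
  deltas: [1, -0.2, -0.52, 0.19, -6.3, 1, -0.15, -0.54, 0.19, -6.3, 1, -0.09, -0.55, 0.19, -6.3, 1, -0.03, -0.56, 0.19, -6.3, 1, 0.04, -0.56, 0.19, -6.4, 1, 0.1, -0.55, 0.19, -6.3, 1, 0.16, -0.54, 0.19, -6.4, 1, 0, 0, 0, 0]

```text
clock: 1.1
eef_pos: [0.3673, -0.2825, 0.1449]
tool_rot: [0.984, -0.179, -0.003, -0.002]
ft_force: [0.1, -0.3, 0.5]
grip_width: 0.0857
```

```bash
python3 -c "
from h import *
snap('wrist','w1');print(pose()[:2]);K,R,t=load('w1');print(-R.T@t,R[2])
for p in [(.366,-.291,.045),(.366,-.291,0)]: print(proj('w1',p))
plan((1,.366,-.2912,.06,-22,3),(1,.366,-.2912,.008,-22,3))"
```

```text
(array([ 0.36700979, -0.28345727,  0.14539479]), np.float64(-20.776138962845636))
[ 0.39706363 -0.20778264  0.28640691] [-0.11834014 -0.29163956 -0.94917963]
[325.08736617 211.19626431]
[325.06955589 193.709471  ]
now [ 0.367  -0.2835  0.1454] -20.8 w 0.0852 t 1.15 q6 73
1, 0.01, 0.042, 0.474, 0.4,
1, 0.01, 0.042, 0.475, 0.4,
1, 0.011, 0.042, 0.474, 0.4,
1, -0, 0, 0.289, 0,
1, -0, 0, 0.289, 0,
1, -0, 0, 0.289, 0,
max 0.475 0.4 6
```

View pics/w1.png

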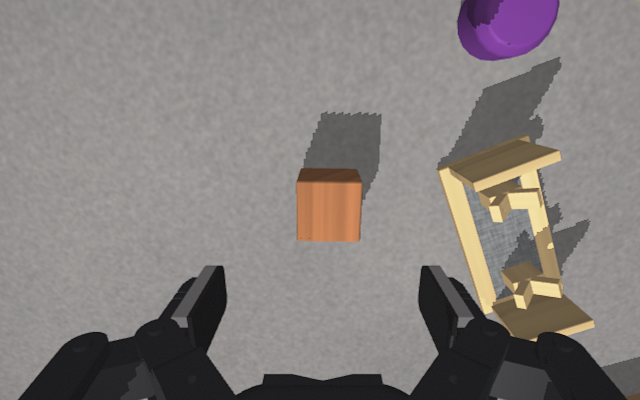

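The foot's top face is centred at about (329,211) against a predicted (325,211), and it is square to the jaws, so I can descend.

```bash
python3 -c "
from h import *
P=[back('w1',u,v,.045)[:2] for u,v in [(297,182),(361,181),(360,241),(298,241)]];print(P,np.mean(P,0))
x,y=np.mean(P,0)
print('thin stops',[back('w1',u,v,.06)[:2] for u,v in [(443,167),(525,138),(560,155),(478,187)]])
plan((1,x,y,.06,-20.8,3),(1,x,y,.007,-20.8,3))"
```

```text
[array([ 0.35457909, -0.26211141]), array([ 0.39921268, -0.27803381]), array([ 0.38293097, -0.32393743]), array([ 0.33730389, -0.30690875])] [ 0.36850666 -0.29274785]
thin stops [array([ 0.4546251 , -0.28394367]), array([ 0.51026948, -0.28387235]), array([ 0.53021274, -0.30351987]), array([ 0.4738323 , -0.30631606])]
now [ 0.367  -0.2835  0.1454] -20.8 w 0.0852 t 1.15 q6 73
1, 0.026, 0.045, 0.474, 0,
1, 0.026, 0.045, 0.475, 0,
1, 0.026, 0.046, 0.474, 0,
1, 0, -0, 0.295, 0,
1, 0, -0, 0.294, 0,
1, 0, -0, 0.295, 0,
max 0.475 0.0 6
```

play_rows:
  deltas: [1, 0.03, 0.05, 0.47, 0, 1, 0.03, 0.05, 0.47, 0, 1, 0.03, 0.05, 0.47, 0, 1, 0, 0, 0.3, 0, 1, 0, 0, 0.25, 0, 1, 0, 0, 0.2, 0, 1, 0, 0, 0.05, 0, 1, 0, 0, 0, 0]

```text
clock: 2.15
eef_pos: [0.3662, -0.301, 0.0116]
tool_rot: [0.982, -0.188, -0.001, 0.001]
ft_force: [1.3, 0.3, 1.2]
grip_width: 0.0858
```

```bash
python3 -c "
from h import *
plan((1,.3685,-.2927,.007,-20.8,2))"
```

```text
now [ 0.3662 -0.301   0.0116] -21.6 w 0.0858 t 2.15 q6 72
1, -0.008, -0.071, 0.039, -0.4,
1, -0.007, -0.072, 0.038, -0.4,
max 0.072 0.4 2
```

play_rows:
  deltas: [1, 0, -0.07, 0.04, -0.4, 1, 0, -0.07, 0.03, -0.4, 0, 0, 0, 0, 0, 0, 0, 0, 0, 0, 0, 0, 0, 0, 0, 0, 0, 0, 0, 0]

```text
clock: 2.9
eef_pos: [0.3708, -0.2932, 0.0089]
tool_rot: [0.984, -0.18, 0.001, 0.001]
ft_force: [0.0, 0.1, -0.6]
grip_width: 0.0493
```

```bash
python3 -c "
from h import *
plan((0,.3685,-.2927,.007,-20.8,1))"
```

```text
now [ 0.3708 -0.2932  0.0089] -20.7 w 0.0493 t 2.9 q6 72
0, -0.039, 0.005, 0.032, 0.1,
max 0.039 0.1 1
```

```bash
python3 -c "
from h import *
plan((0,.3708,-.293,.12,-20.7,3),(0,.667,-.159,.12,21.5,8))"
```

```text
now [ 0.3708 -0.2932  0.0089] -20.7 w 0.0493 t 2.9 q6 72
0, -0, -0.001, -0.617, -0,
0, -0.001, -0.001, -0.617, -0,
0, -0, -0.002, -0.618, -0,
0, 0.478, -0.48, 0, -5.3,
0, 0.52, -0.433, 0, -5.3,
0, 0.558, -0.383, 0, -5.3,
0, 0.591, -0.33, 0, -5.3,
0, 0.62, -0.274, 0, -5.3,
0, 0.642, -0.216, 0, -5.2,
0, 0.659, -0.157, 0, -5.3,
0, 0.671, -0.096, 0, -5.2,
max 0.671 5.3 11
```

play_rows:
  deltas: [0, 0, 0, -0.62, 0, 0, 0, 0, -0.62, 0, 0, 0, 0, -0.6, 0, 0, 0.48, -0.48, 0, -5.3, 0, 0.52, -0.43, 0, -5.3, 0, 0.56, -0.38, 0, -5.3, 0, 0.59, -0.33, 0, -5.3, 0, 0.62, -0.27, 0, -5.3, 0, 0.64, -0.22, 0, -5.2, 0, 0.66, -0.16, 0, -5.3, 0, 0.5, -0.05, 0, -5.2, 0, 0, 0, 0, 0]

```text
clock: 4.4
eef_pos: [0.6622, -0.1578, 0.1164]
tool_rot: [0.981, 0.196, -0.004, -0.001]
ft_force: [0.1, 0.2, -1.3]
grip_width: 0.0494
```

```bash
python3 -c "
from h import *
plan((0,.667,-.159,.10,21.5,2))
snap('wrist','w2')
for c in [(1,1),(1,-1),(-1,-1),(-1,1)]:
    v=Ro.from_euler('z',21.5,degrees=True).apply([c[0]*.035,c[1]*.035,0]);print(proj('w2',np.array([.667,-.159,.016])+v))"
```

```text
now [ 0.6622 -0.1578  0.1164] 22.6 w 0.0494 t 4.4 q6 54
0, 0.033, 0.025, 0.137, 0.6,
0, 0.033, 0.024, 0.137, 0.5,
max 0.137 0.6 2
[378.26895911 159.76468414]
[371.94790611 247.0577822 ]
[283.51099977 245.24937876]
[281.87303255 157.81577794]
```

View pics/w2.png

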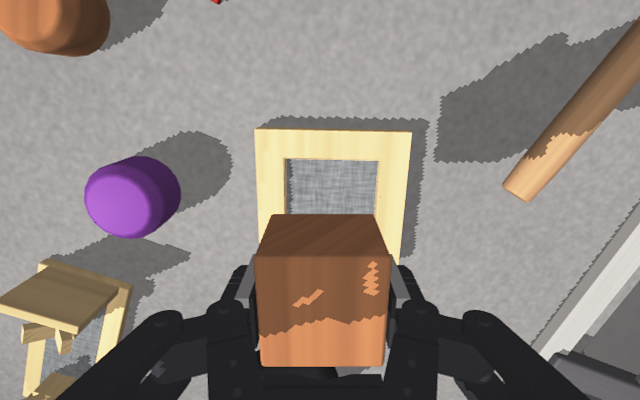

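The recess's far edge runs from (286,158) to (380,159), within 3 px of the prediction and parallel to the block. Next I lower it.

```bash
python3 -c "
from h import *
plan((0,.669,-.158,.05,21.5,4),(0,.669,-.158,.022,21.5,3))"
```

```text
now [ 0.661  -0.1583  0.1163] 22.5 w 0.0492 t 4.45 q6 54
0, 0.031, 0.012, 0.276, 0.3,
0, 0.032, 0.011, 0.277, 0.2,
0, 0.031, 0.011, 0.276, 0.3,
0, 0.032, 0.011, 0.277, 0.2,
0, 0, 0, 0.155, 0,
0, 0, 0, 0.156, 0,
0, 0, 0, 0.155, 0,
max 0.277 0.3 7
```

play_rows:
  deltas: [0, 0.04, 0.01, 0.28, 0.3, 0, 0.04, 0.01, 0.28, 0.2, 0, 0.03, 0.01, 0.28, 0.3, 0, 0.03, 0.01, 0.28, 0.2, 0, 0, 0, 0.15, 0, 0, 0, 0, 0.12, 0, 0, 0, 0, 0.05, 0, 0, 0, 0, 0, 0]

```text
clock: 5.45
eef_pos: [0.6652, -0.1593, 0.0222]
tool_rot: [0.983, 0.184, -0.007, -0.002]
ft_force: [-0.1, -0.1, -0.7]
grip_width: 0.0492
```

```bash
python3 -c "
from h import *
plan((0,.669,-.158,.0193,21.5,2))"
```

```text
now [ 0.6652 -0.1593  0.0222] 21.2 w 0.0492 t 5.45 q6 55
0, 0.034, 0.001, 0.024, -0.2,
0, 0.034, 0.001, 0.024, -0.1,
max 0.034 0.2 2
```

play_rows:
  deltas: [0, 0.03, 0, 0.02, 0, 0, 0.03, 0, 0.03, 0, 0, 0, 0, 0.01, 0, 0.85, 0, 0, 0, 0, 0.85, 0, 0, 0, 0, 0.85, 0, 0, 0, 0, 0.85, 0, 0, -0.2, 0, 0.85, 0, 0, -0.6, 0, 0.85, 0, 0, -0.8, 0, 1, 0, 0, 0, 0]

```text
clock: 6.7
eef_pos: [0.6717, -0.1584, 0.122]
tool_rot: [0.983, 0.184, -0.004, -0.001]
ft_force: [0.3, -1.1, -0.6]
grip_width: 0.085
```

```bash
python3 -c "
from h import *
plan((1,.4524,-.1038,.15,2,6))
snap('wrist','w3');crop('w3','w3c',160,60,320,240,2)"
```

```text
now [ 0.6717 -0.1584  0.122 ] 21.2 w 0.085 t 6.7 q6 56
1, -0.513, -0.361, -0.078, 3.2,
1, -0.533, -0.332, -0.078, 3.2,
1, -0.55, -0.302, -0.077, 3.2,
1, -0.567, -0.271, -0.078, 3.2,
1, -0.581, -0.239, -0.077, 3.2,
1, -0.593, -0.206, -0.078, 3.2,
max 0.593 3.2 6
```

View pics/w3.png

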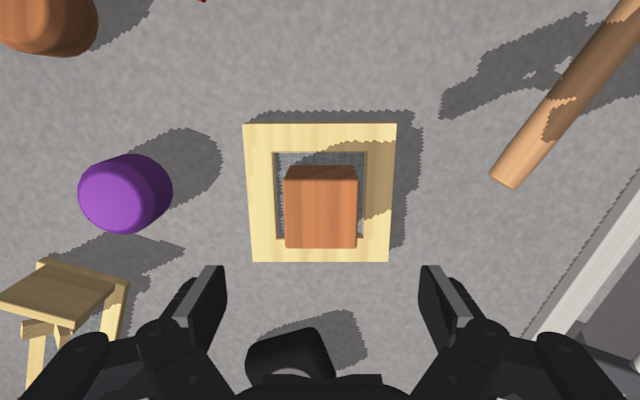

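The square foot stands flat in its recess, with its top at about (285–357, 180–248). On to the bun foot.

play_rows:
  deltas: [1, -0.51, -0.36, -0.08, 3.2, 1, -0.53, -0.33, -0.08, 3.2, 1, -0.55, -0.3, -0.08, 3.2, 1, -0.57, -0.27, 0, 3.2, 1, -0.58, -0.24, 0, 3.2, 1, -0.4, -0.15, 0, 3.2, 1, -0.1, -0.05, 0, 0, 1, 0, 0, 0, 0]

```text
clock: 7.75
eef_pos: [0.4451, -0.0993, 0.1295]
tool_rot: [1.0, 0.012, -0.013, -0.002]
ft_force: [0.3, -1.1, -1.0]
grip_width: 0.0857
```

```bash
python3 -c "
from h import *
plan((1,.4524,-.1038,.06,2,4),(1,.4524,-.1038,.007,2,4))
snap('wrist','w4');print(proj('w4',(.4524,-.1038,.045)))"
```

```text
now [ 0.4451 -0.0993  0.1295] 1.4 w 0.0857 t 7.75 q6 76
1, 0.03, 0.019, 0.29, -0.1,
1, 0.03, 0.019, 0.29, -0.2,
1, 0.03, 0.02, 0.289, -0.1,
1, 0.029, 0.02, 0.29, -0.2,
1, 0, -0, 0.221, 0,
1, 0, -0, 0.221, 0,
1, 0, -0, 0.22, 0,
1, 0, -0, 0.221, 0,
max 0.29 0.2 8
[335.51587639 213.93583588]
```

View pics/w4.png

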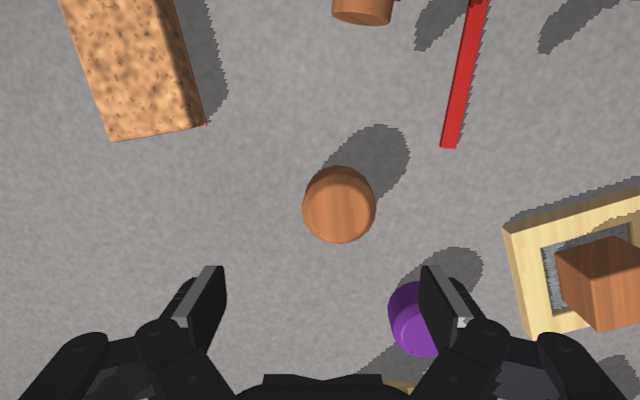

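```bash
python3 -c "
from h import *
x,y,_=back('w4',339,210,.045);print(x,y)
plan((1,x,y,.06,2,4),(1,x,y,.012,2,3))"
```

```text
0.4547666919957318 -0.10072561495641456
now [ 0.4454 -0.0995  0.1295] 1.4 w 0.0855 t 7.8 q6 76
1, 0.039, 0.006, 0.289, -0.1,
1, 0.039, 0.006, 0.29, -0.2,
1, 0.039, 0.007, 0.289, -0.1,
1, 0.038, 0.006, 0.29, -0.2,
1, 0, 0, 0.267, 0,
1, 0, 0, 0.266, 0,
1, 0, 0, 0.267, 0,
max 0.29 0.2 7
```

play_rows:
  deltas: [1, 0.04, 0.01, 0.29, 0, 1, 0.04, 0.01, 0.29, 0, 1, 0.04, 0.01, 0.29, 0, 1, 0.04, 0.01, 0.29, 0, 1, 0, 0, 0.27, 0, 1, 0, 0, 0.25, 0, 1, 0, 0, 0.15, 0, 1, 0, 0, 0, 0]

```text
clock: 8.8
eef_pos: [0.4639, -0.1042, 0.0145]
tool_rot: [1.0, 0.014, -0.01, -0.001]
ft_force: [-0.0, -0.0, -0.1]
grip_width: 0.0851
```

```bash
python3 -c "
from h import *
plan((1,.4545,-.102,.007,2,2))"
```

```text
now [ 0.4639 -0.1042  0.0145] 1.6 w 0.0851 t 8.8 q6 76
1, -0.078, -0.02, 0.063, -0.2,
1, -0.078, -0.021, 0.062, -0.2,
max 0.078 0.2 2
```

play_rows:
  deltas: [1, -0.08, -0.02, 0.05, 0, 1, -0.06, -0.02, 0.06, 0, 1, 0, 0, 0, 0, 0, 0, 0, 0, 0, 0, 0, 0, 0, 0, 0, 0, 0, 0, 0, 0, 0, 0, 0, 0]

```text
clock: 9.68
eef_pos: [0.4567, -0.1023, 0.01]
tool_rot: [1.0, 0.014, -0.008, -0.001]
ft_force: [0.6, 0.2, -0.6]
grip_width: 0.054
```

```bash
python3 -c "
from h import *
p,a,o=pose()
plan((0,p[0],p[1],.11,2,3),(0,.517,.403,.11,45,9))"
```

```text
now [ 0.4567 -0.1023  0.01  ] 1.6 w 0.054 t 9.68 q6 76
0, 0, 0, -0.556, -0.1,
0, 0, 0, -0.555, -0.1,
0, 0, 0, -0.556, -0.2,
0, 0.144, -0.931, 0, -4.8,
0, 0.222, -0.916, 0, -4.8,
0, 0.298, -0.894, 0, -4.8,
0, 0.372, -0.866, 0, -4.8,
0, 0.443, -0.832, 0, -4.8,
0, 0.511, -0.792, 0, -4.7,
0, 0.574, -0.748, 0, -4.8,
0, 0.634, -0.697, 0, -4.7,
0, 0.689, -0.642, 0, -4.8,
max 0.931 4.8 12
```

play_rows:
  deltas: [0, 0, 0, -0.5, 0, 0, 0, 0, -0.6, 0, 0, 0, 0, -0.55, 0, 0, 0.14, -0.8, 0, -4.8, 0, 0.22, -0.92, 0, -4.8, 0, 0.3, -0.89, 0, -4.8, 0, 0.37, -0.87, 0, -4.8, 0, 0.44, -0.83, 0, -4.8, 0, 0.5, -0.79, 0, -4.7, 0, 0.57, -0.74, 0, -4.8, 0, 0.5, -0.5, 0, -4.7, 0, 0.1, -0.1, 0, 0]

```text
clock: 11.18
eef_pos: [0.5146, 0.3447, 0.109]
tool_rot: [0.937, 0.348, -0.007, -0.003]
ft_force: [-0.4, 0.4, -1.0]
grip_width: 0.0536
```

```bash
python3 -c "
from h import *
plan((0,.517,.403,.11,45,4))
snap('wrist','w5');print(proj('w5',(.517,.403,.013)), [proj('w5',(.517+.038*np.cos(a),.403+.038*np.sin(a),.016)).round(0) for a in np.radians([0,90,180,270])])"
```

```text
now [0.5146 0.3447 0.109 ] 40.8 w 0.0536 t 11.18 q6 83
0, 0.166, -0.178, -0.004, -1.1,
0, 0.17, -0.174, -0.004, -1,
0, 0.173, -0.171, -0.004, -1.1,
0, 0.175, -0.168, -0.005, -1,
max 0.178 1.1 4
[381.20125396 146.45640025] [array([420., 182.]), array([421., 104.]), array([341., 110.]), array([345., 187.])]
```

View pics/w5.png

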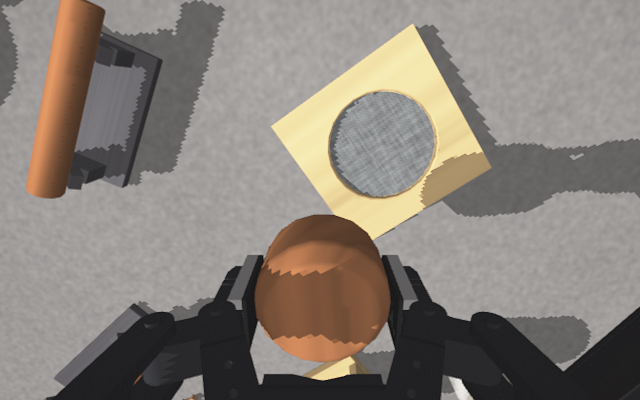

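The bun is held upright and the recess rim centre is at about (383,143) against a predicted (381,146), an agreement to 3 mm. I'll carry on over and down.

```bash
python3 -c "
from h import *
print(back('w5',383.5,143.5,.016)); x,y=(back('w5',383.5,143.5,.016)[:2]+[.517,.403])/2
plan((0,x,y,.085,45,4),(0,x,y,.028,45,5))"
```

```text
[0.51610803 0.40555299 0.016     ]
now [0.5143 0.3444 0.1088] 40.7 w 0.0541 t 11.22 q6 83
0, 0.17, -0.183, 0.099, -1.1,
0, 0.173, -0.18, 0.099, -1.1,
0, 0.177, -0.176, 0.1, -1,
0, 0.179, -0.174, 0.099, -1.1,
0, 0, 0, 0.19, 0,
0, 0, 0, 0.19, 0,
0, 0, 0, 0.19, 0,
0, 0, 0, 0.19, 0,
0, 0, 0, 0.19, 0,
max 0.19 1.1 9
```

play_rows:
  deltas: [0, 0.17, -0.18, 0.1, -1, 0, 0.17, -0.18, 0.1, -1, 0, 0.18, -0.18, 0.1, -1, 0, 0.15, -0.15, 0.1, -1, 0, 0.02, -0.02, 0.19, 0, 0, 0, 0, 0.19, 0, 0, 0, 0, 0.19, 0, 0, 0, 0, 0.15, 0, 0, 0, 0, 0.05, 0, 0, 0, 0, 0, 0]

```text
clock: 12.48
eef_pos: [0.5146, 0.402, 0.0318]
tool_rot: [0.925, 0.38, -0.01, -0.002]
ft_force: [0.1, -1.1, -0.5]
grip_width: 0.0541
```

```bash
python3 -c "
from h import *
plan((0,.5165,.4042,.0205,45,3))"
```

```text
now [0.5146 0.402  0.0318] 44.6 w 0.0541 t 12.47 q6 83
0, 0.016, -0.001, 0.063, -0.1,
0, 0.016, -0.001, 0.063, -0.1,
0, 0.017, -0.001, 0.063, -0.2,
max 0.063 0.2 3
```

play_rows:
  deltas: [0, 0.02, 0, 0.06, 0, 0, 0.02, 0, 0.06, 0, 0, 0.02, 0, 0.05, 0, 0, 0, 0, 0.01, 0, 0, 0, 0, 0, 0]

```text
clock: 13.1
eef_pos: [0.518, 0.4053, 0.0216]
tool_rot: [0.925, 0.379, -0.009, -0.003]
ft_force: [0.4, 0.2, -0.4]
grip_width: 0.0543
```

play_rows:
  deltas: [0, 0, 0, 0.02, 0, 0, 0, 0, 0.01, 0, 0, 0, 0, 0, 0, 0.9, 0, 0, 0, 0, 0.9, 0, 0, 0, 0, 0.9, 0, 0, 0, 0, 0.9, 0, 0, -0.2, 0, 0.9, 0, 0, -0.6, 0, 1, 0, 0, -0.8, 0, 1, 0, 0, 0, 0]

```text
clock: 14.35
eef_pos: [0.5204, 0.406, 0.1216]
tool_rot: [0.925, 0.379, -0.007, -0.003]
ft_force: [-0.5, -0.4, 0.1]
grip_width: 0.0855
```

```bash
python3 -c "
from h import *
plan((1,.3477,.2967,.15,16.4,6))
snap('wrist','w6')"
```

```text
now [0.5204 0.406  0.1216] 44.6 w 0.0855 t 14.35 q6 83
1, -0.555, -0.121, -0.079, 4.7,
1, -0.563, -0.075, -0.079, 4.7,
1, -0.567, -0.029, -0.079, 4.7,
1, -0.567, 0.018, -0.079, 4.7,
1, -0.564, 0.065, -0.079, 4.7,
1, -0.557, 0.11, -0.078, 4.7,
max 0.567 4.7 6
```

View pics/w6.png

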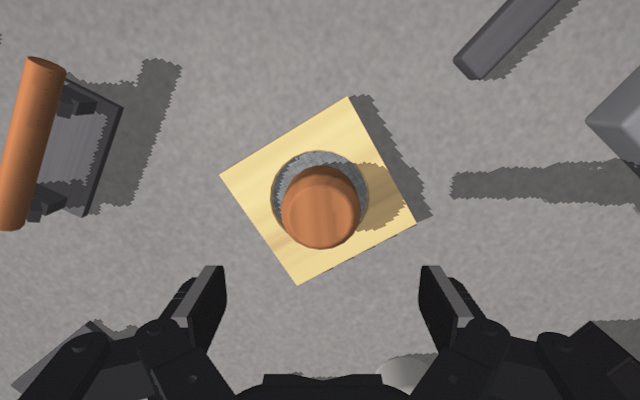

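```bash
python3 -c "
from h import *
print(back('w6',321,207,.055),back('w6',320,199,.016))"
```

```text
[0.51351896 0.4098631  0.055     ] [0.5174227  0.40398389 0.016     ]
```

play_rows:
  deltas: [1, -0.55, -0.12, -0.08, 4.7, 1, -0.56, -0.07, -0.08, 4.7, 1, -0.57, -0.03, -0.08, 4.7, 1, -0.57, 0.02, 0, 4.7, 1, -0.4, 0.05, 0, 4.7, 1, -0.3, 0.08, 0, 4.7, 1, 0, 0, 0, 0]

```text
clock: 15.28
eef_pos: [0.3594, 0.302, 0.1306]
tool_rot: [0.991, 0.135, -0.016, 0.004]
ft_force: [-0.7, 0.2, -0.2]
grip_width: 0.0854
```

```bash
python3 -c "
from h import *
plan((1,.3477,.2967,.07,16.4,5))
snap('wrist','w7');print(proj('w7',(.3477,.2967,.045)))"
```

```text
now [0.3594 0.302  0.1306] 15.5 w 0.0854 t 15.28 q6 114
1, -0.042, 0.007, 0.202, -0.2,
1, -0.042, 0.006, 0.202, -0.2,
1, -0.042, 0.006, 0.202, -0.2,
1, -0.043, 0.006, 0.202, -0.1,
1, -0.042, 0.006, 0.202, -0.2,
max 0.202 0.2 5
[308.77339725 208.85175004]
```

View pics/w7.png

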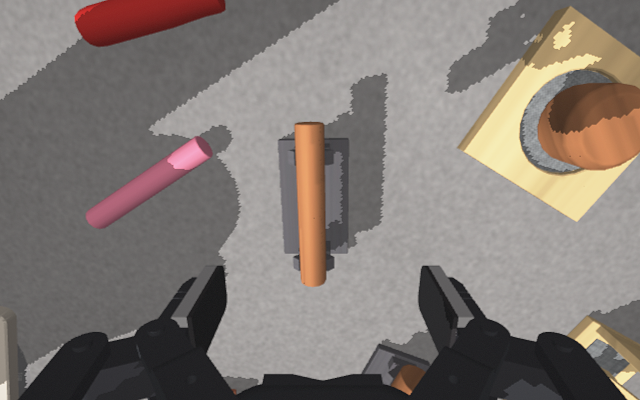

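The bun sits in its recess. The thin rod runs from (310,126) to (313,283), nearly square to the jaws.

```bash
python3 -c "
from h import *
a,b=back('w7',309.5,127,.047),back('w7',313.5,281,.047);print(a,b,np.linalg.norm(a-b),np.degrees(np.arctan2(*(a-b)[1::-1])))
x,y=((a+b)/2)[:2];print(x,y)
plan((1,x,y,.07,17,5),(1,x,y,.035,17,3))"
```

```text
[0.33352783 0.35286816 0.047     ] [0.3661388  0.24154787 0.047     ] 0.11599862933575615 106.3277998863701
0.3498333154634419 0.297208016780976
now [0.3602 0.3026 0.1307] 15.5 w 0.0857 t 15.32 q6 114
1, -0.038, 0.008, 0.202, -0.3,
1, -0.038, 0.008, 0.203, -0.3,
1, -0.039, 0.008, 0.202, -0.3,
1, -0.038, 0.007, 0.203, -0.3,
1, -0.039, 0.007, 0.202, -0.3,
1, 0, 0, 0.195, 0,
1, 0, 0, 0.194, 0,
1, 0, 0, 0.195, 0,
max 0.203 0.3 8
```

play_rows:
  deltas: [1, -0.04, 0.01, 0.2, -0.2, 1, -0.04, 0.01, 0.2, -0.2, 1, -0.04, 0.01, 0.2, -0.2, 1, -0.04, 0.01, 0.2, -0.2, 1, -0.03, 0.01, 0.2, 0, 1, 0, 0, 0.2, 0, 1, 0, 0, 0.2, 0, 1, 0, 0, 0.2, 0, 1, 0, 0, 0.1, 0, 1, 0, 0, 0, 0]

```text
clock: 16.58
eef_pos: [0.3474, 0.2957, 0.02]
tool_rot: [0.99, 0.143, -0.016, 0.004]
ft_force: [-0.4, -0.1, 0.6]
grip_width: 0.0851
```

```bash
python3 -c "
from h import *
plan((1,.349,.297,.026,16.3,2))"
```

```text
now [0.3474 0.2957 0.02  ] 16.5 w 0.0851 t 16.57 q6 113
1, 0.016, -0.007, -0.05, 0.1,
1, 0.016, -0.006, -0.051, 0.1,
max 0.051 0.1 2
```

play_rows:
  deltas: [1, 0.02, -0.01, -0.04, 0, 1, 0.01, -0.01, -0.04, 0, 1, 0, 0, 0, 0, 0, 0, 0, 0, 0, 0, 0, 0, 0, 0, 0, 0, 0, 0, 0, 0, 0, 0, 0, 0, 0, 0, 0, 0, 0, 0, 0, 0, 0, 0]

```text
clock: 17.7
eef_pos: [0.3487, 0.298, 0.0268]
tool_rot: [0.99, 0.144, -0.016, 0.003]
ft_force: [-1.0, 0.0, -0.1]
grip_width: 0.0178
```

```bash
python3 -c "
from h import *
p,a,o=pose(); print(Ro.from_quat(o['tool_rot']).as_matrix().round(3).tolist())
plan((0,p[0],p[1],.145,a,3),(0,.40,.0,.145,7,6),(0,.503,-.30,.145,2,6))"
```

```text
[[0.958, 0.284, -0.031], [0.284, -0.959, -0.01], [-0.033, 0.001, -0.999]]
now [0.3487 0.298  0.0268] 16.5 w 0.0178 t 17.7 q6 114
0, 0, 0, -0.657, -0,
0, 0, 0, -0.657, -0,
0, 0, 0, -0.656, -0,
0, -0.099, 0.834, -0, 1.6,
0, -0.075, 0.837, -0, 1.6,
0, -0.052, 0.838, -0, 1.6,
0, -0.029, 0.84, -0, 1.6,
0, -0.005, 0.84, -0, 1.6,
0, 0.019, 0.84, -0, 1.5,
0, 0.182, 0.862, -0, 0.8,
0, 0.194, 0.859, -0, 0.8,
0, 0.206, 0.857, -0, 0.9,
0, 0.22, 0.853, -0, 0.8,
0, 0.232, 0.85, -0, 0.9,
0, 0.245, 0.847, -0, 0.8,
max 0.862 1.6 15
```

play_rows:
  deltas: [0, 0, 0, -0.5, 0, 0, 0, 0, -0.65, 0, 0, 0, 0, -0.65, 0, 0, -0.1, 0.8, 0, 1.6, 0, -0.08, 0.84, 0, 1.6, 0, -0.05, 0.84, 0, 1.6, 0, -0.03, 0.84, 0, 1.6, 0, 0, 0.84, 0, 1.6, 0, 0.02, 0.84, 0, 1.5, 0, 0.18, 0.84, 0, 0.8, 0, 0.19, 0.84, 0, 0.8, 0, 0.2, 0.8, 0, 0.9]

```text
clock: 19.2
eef_pos: [0.4582, -0.152, 0.1399]
tool_rot: [0.999, 0.04, -0.012, 0.005]
ft_force: [0.3, 0.6, -0.4]
grip_width: 0.0182
```

```bash
python3 -c "
from h import *
plan((0,.503,-.31,.145,2,6))"
```

```text
now [ 0.4582 -0.152   0.1399] 4.6 w 0.0182 t 19.2 q6 68
0, 0.089, 0.447, -0.014, 0.4,
0, 0.092, 0.447, -0.014, 0.4,
0, 0.096, 0.446, -0.014, 0.4,
0, 0.098, 0.446, -0.014, 0.5,
0, 0.103, 0.445, -0.014, 0.4,
0, 0.105, 0.444, -0.015, 0.5,
max 0.447 0.5 6
```

play_rows:
  deltas: [0, 0.09, 0.44, 0, 0.4, 0, 0.09, 0.44, 0, 0.4, 0, 0.09, 0.44, 0, 0.4, 0, 0.1, 0.42, 0, 0.4, 0, 0.1, 0.3, 0, 0.4, 0, 0.1, 0.1, 0, 0.4, 0, 0, 0, 0, 0]

```text
clock: 20.08
eef_pos: [0.5015, -0.2868, 0.1374]
tool_rot: [1.0, 0.015, -0.013, 0.005]
ft_force: [-0.2, -0.3, -0.7]
grip_width: 0.018
```

```bash
python3 -c "
from h import *
plan((0,.5046,-.380,.12,2,4))
snap('wrist','w8')
def box(cx,cy,ang,L,W,z):
    r=Ro.from_euler('z',ang,degrees=True)
    return [proj('w8',r.apply([a*L/2,b*W/2,0])+[cx,cy,z]).round(0).tolist() for a,b in[(1,1),(1,-1),(-1,-1),(-1,1)]]
print(box(.5046,-.38,92,.156,.076,.01)); print(box(.5046,-.38,92,.140,.076,.06))
p=pose()[0];print(proj('w8',p))"
```

```text
now [ 0.5015 -0.2868  0.1374] 1.7 w 0.018 t 20.07 q6 59
0, 0.001, 0.389, 0.072, -0.1,
0, 0.001, 0.388, 0.072, -0.1,
0, 0, 0.389, 0.073, -0.1,
0, -0.001, 0.388, 0.072, -0,
max 0.389 0.1 4
[[281.0, 206.0], [371.0, 206.0], [365.0, 353.0], [288.0, 352.0]]
[[272.0, 240.0], [379.0, 241.0], [370.0, 391.0], [281.0, 389.0]]
[321.66344756 266.83708207]
```

View pics/w8.png

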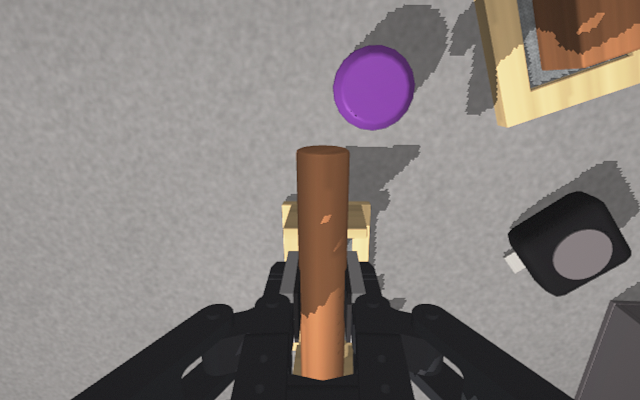

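The nest's far edge is at (283–371, 203) against a predicted (281–371, 206), and the rod is level and parallel to it. I'll move over the nest and lower.

play_rows:
  deltas: [0, 0, 0.39, 0.05, 0, 0, 0, 0.39, 0.05, 0, 0, 0, 0.36, 0.05, 0, 0, 0, 0.3, 0.1, 0, 0, 0, 0.08, 0.15, 0, 0, 0, 0, 0.15, 0, 0, 0, 0, 0.1, 0, 0, 0, 0, 0, 0]

```text
clock: 21.12
eef_pos: [0.5018, -0.3822, 0.0955]
tool_rot: [1.0, 0.016, -0.014, 0.004]
ft_force: [0.2, 0.2, 0.0]
grip_width: 0.0184
```

```bash
python3 -c "
from h import *
plan((0,.5046,-.381,.06,2,2),(0,.5046,-.381,.04,2,2))"
```

```text
now [ 0.5018 -0.3822  0.0955] 1.8 w 0.0184 t 21.12 q6 52
0, 0.024, -0.009, 0.295, -0.1,
0, 0.024, -0.009, 0.296, -0.1,
0, -0, 0, 0.167, 0,
0, -0, 0, 0.166, 0,
max 0.296 0.1 4
```

play_rows:
  deltas: [0, 0.03, -0.01, 0.28, 0, 0, 0.03, -0.01, 0.28, 0, 0, 0.01, 0, 0.17, 0, 0, 0, 0, 0.12, 0, 0, 0, 0, 0, 0, 0, 0, 0, 0, 0]

```text
clock: 21.88
eef_pos: [0.5051, -0.3799, 0.0406]
tool_rot: [1.0, 0.017, -0.014, 0.004]
ft_force: [-0.9, -0.3, 0.7]
grip_width: 0.0176
```

```bash
python3 -c "
from h import *
plan((0,.5046,-.381,.0325,2,2))
snap('wrist','w9')"
```

```text
now [ 0.5051 -0.3799  0.0406] 1.9 w 0.0176 t 21.88 q6 52
0, -0.005, 0.009, 0.068, -0,
0, -0.004, 0.009, 0.068, -0.1,
max 0.068 0.1 2
```

View pics/w9.png

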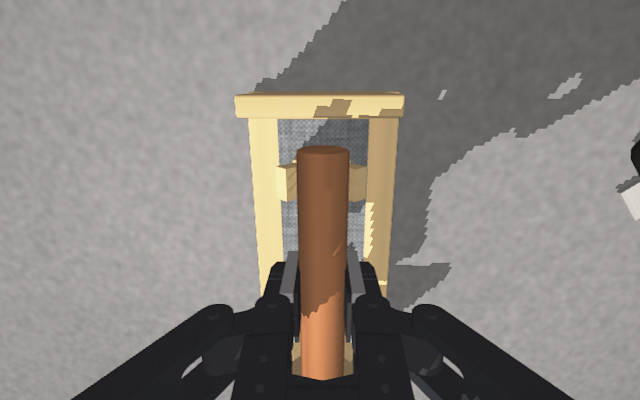

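The rod lies over the saddles (saddle at 276–366, rod at 298–350) with a gap to the end stop. Lower the last 8 mm.

play_rows:
  deltas: [0, 0, 0.01, 0.06, 0, 0, 0, 0.01, 0.05, 0, 0, 0, 0, 0.02, 0, 0, 0, 0, 0, 0, 0, 0, 0, 0, 0]

```text
clock: 22.55
eef_pos: [0.5054, -0.3819, 0.0336]
tool_rot: [1.0, 0.017, -0.013, 0.005]
ft_force: [-0.4, -0.0, 0.1]
grip_width: 0.0177
```

play_rows:
  deltas: [0, 0, 0, 0.02, 0, 0, 0, 0, 0.01, 0, 0, 0, 0, 0, 0, 0.6, 0, 0, 0, 0, 0.6, 0, 0, 0, 0, 0.6, 0, 0, 0, 0, 0.6, 0, 0, -0.2, 0, 0.6, 0, 0, -0.6, 0, 0.6, 0, 0, -0.8, 0, 1, 0, 0, -0.3, 0, 1, 0, 0, 0, 0]

```text
clock: 23.92
eef_pos: [0.509, -0.381, 0.152]
tool_rot: [1.0, 0.017, -0.012, 0.005]
ft_force: [0.3, 0.3, -0.0]
grip_width: 0.0845
```

```bash
python3 -c "
from h import *
snap('wrist','w10')
plan((1,.4695,.0969,.15,-6.2,10))"
```

```text
now [ 0.5086 -0.3808  0.1511] 1.9 w 0.0855 t 23.98 q6 52
1, -0.039, -0.798, 0.002, 0.8,
1, -0.05, -0.797, 0.002, 0.8,
1, -0.061, -0.796, 0.002, 0.8,
1, -0.072, -0.796, 0.002, 0.8,
1, -0.083, -0.794, 0.002, 0.8,
1, -0.094, -0.793, 0.002, 0.8,
1, -0.106, -0.792, 0.002, 0.8,
1, -0.117, -0.79, 0.002, 0.8,
1, -0.127, -0.789, 0.002, 0.8,
1, -0.139, -0.787, 0.001, 0.9,
max 0.798 0.9 10
```

View pics/w10.png

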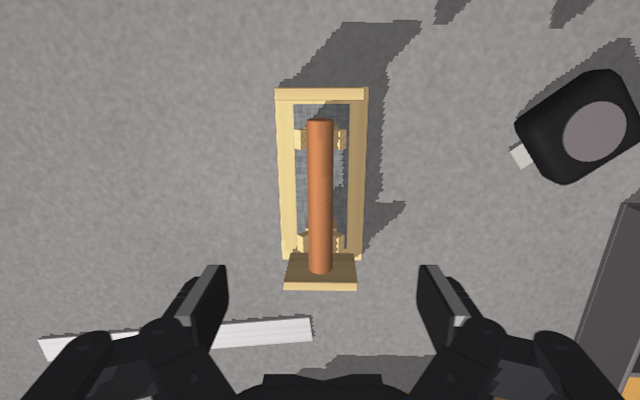

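```bash
python3 -c "
from h import *
for u,v,z in[(321,100,.06),(321,282,.06),(320,121,.055),(320,272,.048)]: print(back('w10',u,v,z))"
```

```text
[ 0.50341315 -0.30915721  0.06      ]
[ 0.50782329 -0.44812791  0.06      ]
[ 0.50302895 -0.32328414  0.055     ]
[ 0.50659452 -0.44632943  0.048     ]
```

play_rows:
  deltas: [1, -0.04, -0.7, 0, 0.8, 1, -0.05, -0.8, 0, 0.8, 1, -0.06, -0.8, 0, 0.8, 1, -0.07, -0.8, 0, 0.8, 1, -0.08, -0.79, 0, 0.8, 1, -0.09, -0.79, 0, 0.8, 1, -0.1, -0.79, 0, 0.8, 1, -0.12, -0.79, 0, 0.8, 1, -0.13, -0.7, 0, 0.8, 1, -0.14, -0.5, 0, 0.9, 1, -0.05, -0.2, 0, 0, 1, 0, 0, 0, 0]

```text
clock: 25.48
eef_pos: [0.4575, 0.0947, 0.1343]
tool_rot: [0.998, -0.057, -0.023, 0.005]
ft_force: [-0.3, 0.0, -0.9]
grip_width: 0.0856
```

```bash
python3 -c "
from h import *
snap('wrist','w11');print(proj('w11',(.4695,.0969,.047)))
plan((1,.4695,.0969,.08,-6.2,5))"
```

```text
[344.0938574 200.0344294]
now [0.4575 0.0942 0.1343] -6.7 w 0.0857 t 25.52 q6 108
1, 0.039, -0.014, 0.181, -0.1,
1, 0.039, -0.013, 0.181, -0.1,
1, 0.038, -0.013, 0.181, -0.1,
1, 0.039, -0.014, 0.181, -0.1,
1, 0.038, -0.013, 0.181, -0.1,
max 0.181 0.1 5
```

View pics/w11.png

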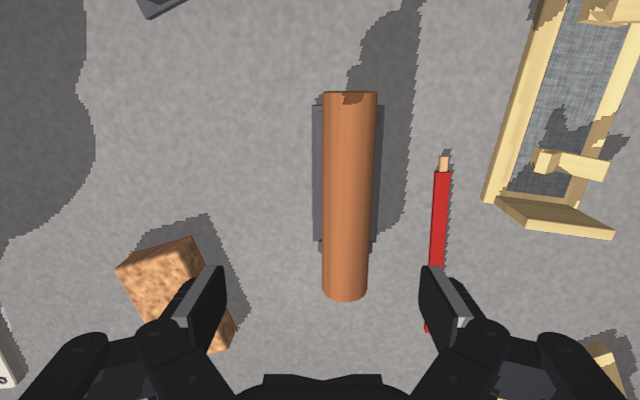

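Views so far number 15, so I keep the last one for the end. The thick rod spans (350,92) to (345,297), centred and parallel to the jaws. The thick nest's front edge runs from (482,202) to (540,0), which I use to cross-check its position.

```bash
python3 -c "
from h import *
a,b=back('w11',350,94,.05),back('w11',345,294,.047);print(a,b,np.linalg.norm(a-b),np.degrees(np.arctan2(*(a-b)[1::-1])))
x,y=((a+b)/2)[:2];print('rod',x,y)
for z in (0,.01):
    c,d=back('w11',482,202,z),back('w11',540,0,z); u=(d-c)/np.linalg.norm(d-c); n=np.array([u[1],-u[0],0])
    print(c,np.degrees(np.arctan2(u[1],u[0])),'seat est',c+.093*u+.038*n)
img=cv2.cvtColor(cv2.imread('pics/w11.png'),cv2.COLOR_BGR2HSV)
for v in (20,60,100,140,180): print(v,[tuple(img[v,q]) for q in range(0,0)], np.where((img[v,440:]>[15,50,90]).all(1)&(img[v,440:,0]<35))[0][:1]+440)
plan((1,x,y,.08,-6.2,5),(1,x,y,.025,-6.2,4))"
```

```text
[0.47994123 0.16833919 0.05      ] [0.46283939 0.01868827 0.047     ] 0.15065480875253054 83.48061980323625
rod 0.4713903104847124 0.09351373324831566
[0.58410919 0.06726296 0.        ] 77.02723986771163 seat est [0.64201667 0.14935877 0.        ]
[0.58007956 0.07123082 0.01      ] 77.02723986771169 seat est [0.63798705 0.15332663 0.01      ]
20 [] [538]
60 [] [521]
100 [] [509]
140 [] [497]
180 [] [485]
now [0.4575 0.0942 0.1343] -6.7 w 0.0857 t 25.52 q6 108
1, 0.046, -0.003, 0.181, -0.1,
1, 0.046, -0.003, 0.181, -0.1,
1, 0.046, -0.003, 0.181, -0.1,
1, 0.047, -0.003, 0.181, -0.1,
1, 0.046, -0.003, 0.181, -0.1,
1, 0, 0, 0.229, 0,
1, 0, 0, 0.229, 0,
1, 0, 0, 0.229, 0,
1, 0, 0, 0.229, 0,
max 0.229 0.1 9
```

play_rows:
  deltas: [1, 0.06, 0, 0.18, 0, 1, 0.06, 0, 0.18, 0, 1, 0.06, 0, 0.18, 0, 1, 0.05, 0, 0.18, 0, 1, 0.05, 0, 0.18, 0, 1, 0, 0, 0.22, 0, 1, 0, 0, 0.22, 0, 1, 0, 0, 0.15, 0, 1, 0, 0, 0.05, 0, 1, 0, 0, 0, 0]

```text
clock: 26.78
eef_pos: [0.4703, 0.0878, 0.0331]
tool_rot: [0.998, -0.061, -0.025, 0.006]
ft_force: [0.1, -0.2, -0.2]
grip_width: 0.0854
```

```bash
python3 -c "
from h import *
plan((1,.4705,.0945,.024,-6.3,2))"
```

```text
now [0.4703 0.0878 0.0331] -7.0 w 0.0854 t 26.77 q6 107
1, -0.005, -0.056, 0.076, -0.3,
1, -0.004, -0.055, 0.076, -0.4,
max 0.076 0.4 2
```

play_rows:
  deltas: [1, 0, -0.06, 0.07, -0.3, 1, 0, -0.05, 0.06, -0.3, 1, 0, 0, 0.02, 0, 1, 0, 0, 0, 0, 0, 0, 0, 0, 0, 0, 0, 0, 0, 0, 0, 0, 0, 0, 0, 0, 0, 0, 0, 0, 0, 0, 0, 0, 0]

```text
clock: 27.9
eef_pos: [0.4702, 0.0953, 0.0252]
tool_rot: [0.998, -0.055, -0.025, 0.005]
ft_force: [-0.5, -1.2, -0.5]
grip_width: 0.0346
```

```bash
python3 -c "
from h import *
p,a,o=pose(); print(Ro.from_quat(o['tool_rot']).as_matrix().round(3).tolist())
plan((0,p[0],p[1],.145,-6.5,3),(0,.642,.151,.145,-13.1,6))"
```

```text
[[0.993, -0.109, -0.05], [-0.11, -0.994, -0.007], [-0.049, 0.012, -0.999]]
now [0.4702 0.0953 0.0252] -6.3 w 0.0346 t 27.9 q6 108
0, 0, 0, -0.666, 0.1,
0, 0, 0, -0.666, 0,
0, 0, 0, -0.665, 0.1,
0, 0.457, -0.208, -0, 1.1,
0, 0.453, -0.217, -0, 1.1,
0, 0.448, -0.225, -0, 1.1,
0, 0.444, -0.234, -0, 1.1,
0, 0.439, -0.242, -0, 1.1,
0, 0.435, -0.25, -0, 1.1,
max 0.666 1.1 9
```

play_rows:
  deltas: [0, 0, 0, -0.5, 0, 0, 0, 0, -0.67, 0, 0, 0, 0, -0.67, 0, 0, 0.44, -0.2, 0, 1.1, 0, 0.45, -0.22, 0, 1.1, 0, 0.45, -0.23, 0, 1.1, 0, 0.44, -0.23, 0, 1.1, 0, 0.38, -0.22, 0, 1.1, 0, 0.2, -0.15, 0, 1.1, 0, 0, 0, 0, 0, 0, 0, 0, 0, 0]

```text
clock: 29.28
eef_pos: [0.6298, 0.1481, 0.125]
tool_rot: [0.993, -0.114, -0.027, 0.008]
ft_force: [-0.8, -0.3, -0.2]
grip_width: 0.0345
```

```bash
python3 -c "
from h import *
snap('wrist','w12');snap('scene','s12')
plan((0,.642,.151,.10,-13,4))"
```

```text
now [0.6297 0.1482 0.1254] -13.2 w 0.034 t 29.38 q6 116
0, 0.047, -0.023, 0.106, -0,
0, 0.047, -0.023, 0.106, -0.1,
0, 0.047, -0.023, 0.106, -0,
0, 0.048, -0.023, 0.105, -0.1,
max 0.106 0.1 4
```

play_rows:
  deltas: [0, 0.05, -0.02, 0.11, 0, 0, 0.05, -0.02, 0.15, 0, 0, 0.05, -0.02, 0.2, 0, 0, 0.05, -0.02, 0.2, 0, 0, 0.02, 0, 0.15, 0, 0, 0, 0, 0.05, 0, 0, 0, 0, 0, 0]

```text
clock: 30.25
eef_pos: [0.64, 0.1487, 0.0686]
tool_rot: [0.993, -0.114, -0.028, 0.009]
ft_force: [0.3, 0.3, -0.7]
grip_width: 0.0345
```

```bash
python3 -c "
from h import *
plan((0,.641,.151,.045,-13,3))"
```

```text
now [0.64   0.1487 0.0686] -13.2 w 0.0345 t 30.25 q6 116
0, 0.003, -0.014, 0.131, -0.1,
0, 0.003, -0.014, 0.131, -0,
0, 0.002, -0.014, 0.132, -0.1,
max 0.132 0.1 3
```

play_rows:
  deltas: [0, 0.01, -0.02, 0.13, 0, 0, 0.01, -0.02, 0.13, 0, 0, 0.01, -0.01, 0.1, 0, 0, 0.01, 0, 0.05, 0, 0, 0, 0, 0, 0, 0, 0, 0, 0, 0]

```text
clock: 31.0
eef_pos: [0.6422, 0.1511, 0.0431]
tool_rot: [0.993, -0.114, -0.028, 0.008]
ft_force: [-0.3, -0.9, -0.3]
grip_width: 0.0342
```

```bash
python3 -c "
from h import *
plan((0,.641,.151,.0312,-13,3))
print(pose()[2]['ft_force'])"
```

```text
now [0.6422 0.1511 0.0431] -13.2 w 0.0342 t 31.0 q6 116
0, -0.006, 0.002, 0.066, -0.1,
0, -0.007, 0.003, 0.066, -0,
0, -0.006, 0.002, 0.067, -0.1,
max 0.067 0.1 3
[-0.31210608 -0.94278422 -0.34180895]
```

play_rows:
  deltas: [0, 0, 0, 0.06, 0, 0, 0, 0, 0.06, 0, 0, 0, 0, 0.05, 0, 0, 0, 0, 0.01, 0, 0, 0, 0, 0, 0]

```text
clock: 31.62
eef_pos: [0.6419, 0.1512, 0.0327]
tool_rot: [0.993, -0.114, -0.027, 0.008]
ft_force: [-0.4, -0.3, -0.8]
grip_width: 0.0347
```

play_rows:
  deltas: [0, 0, 0, 0.03, 0, 0, 0, 0, 0.015, 0, 0, 0, 0, 0, 0, 0, 0, 0, 0, 0]

```text
clock: 32.12
eef_pos: [0.642, 0.1512, 0.0327]
tool_rot: [0.993, -0.114, -0.026, 0.008]
ft_force: [-2.1, -0.0, 1.8]
grip_width: 0.0344
```

play_rows:
  deltas: [0, -0.04, 0, 0.03, 0, 0, -0.03, 0, 0.03, 0, 0, 0, 0, 0.02, 0, 0, 0, 0, 0, 0, 0, 0, 0, 0, 0]

```text
clock: 32.75
eef_pos: [0.6398, 0.1517, 0.0303]
tool_rot: [0.993, -0.115, -0.023, 0.007]
ft_force: [-0.9, -0.8, 1.5]
grip_width: 0.0345
```

Seated height reached (0.0303). I'll release, retreat, then check all four numerically and in one composite picture.

play_rows:
  deltas: [0.7, 0, 0, 0, 0, 0.7, 0, 0, 0, 0, 0.7, 0, 0, 0, 0, 0.7, 0, 0, -0.2, 0, 0.7, 0, 0, -0.6, 0, 0.7, 0, 0, -0.8, 0, 1, -0.2, 0, -0.6, 0, 1, -0.8, 0, 0, 0, 1, -0.8, 0, 0, 0, 1, -0.8, 0, 0, 0, 1, -0.8, 0, 0, 0, 1, 0, 0, 0, 0]

```text
clock: 34.25
eef_pos: [0.4448, 0.2016, 0.1811]
tool_rot: [0.993, -0.116, -0.019, 0.005]
ft_force: [-0.0, -0.8, -0.6]
grip_width: 0.0852
```

```bash
python3 -c "
from h import *
a=snap('top','tf')['color'];b=snap('scene','sf')['color']; pose()
r=lambda im,x,y,w,h:cv2.resize(im[y:y+h,x:x+w],(400,300),interpolation=cv2.INTER_CUBIC)
cv2.imwrite('pics/fin.png',np.vstack([np.hstack([r(a,120,85,180,135),r(a,310,75,180,135)]),np.hstack([r(b,340,150,160,120),r(b,170,200,160,120)])]))
print(pose()[:2],pose()[2]['ft_force'])"
```

```text
(array([0.44830541, 0.20171897, 0.18130965]), np.float64(-13.392119542129493)) [0.14119911 0.32608816 0.18297682]
```

View pics/fin.png

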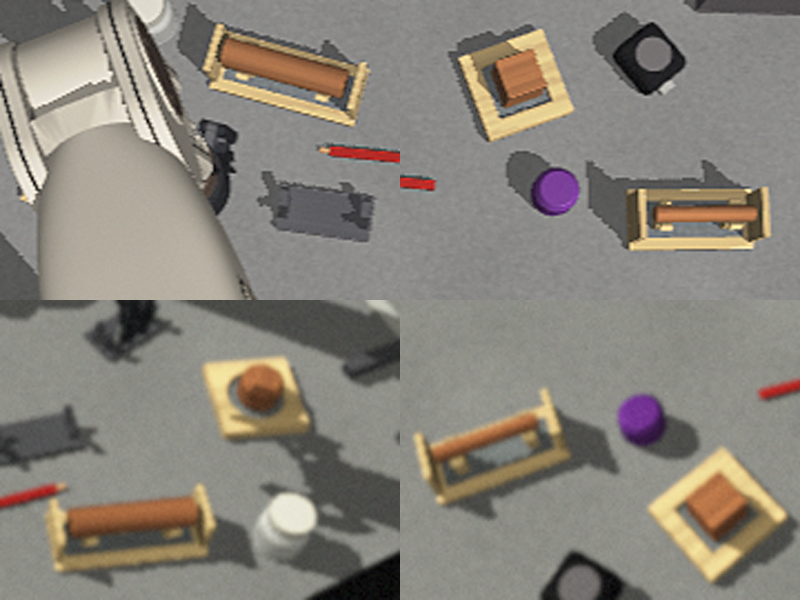

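```bash
python3 -c "
from h import *
a,b=back('tf',424.6,171.5,.052),back('tf',470.4,170.8,.052);print('thin',a,b,(a+b)/2,np.linalg.norm(a-b))
f=lambda x,y:(310+x/2.222-.3,75+y/2.222-.3); g=lambda x,y:(120+x/2.222-.3,85+y/2.222*135/135-.3)
a,b=back('tf',*g(224,51),.052),back('tf',*g(348,82),.052);print('thick',a,b,(a+b)/2,np.linalg.norm(a-b))
for z in (.0325,.055): print('bun exp',proj('sf',(.517,.404,z)), proj('sf',(.545,.404,z)))
im=cv2.cvtColor(cv2.imread('pics/sf.png'),cv2.COLOR_BGR2HSV)[170:210,425:465]
m=((im[...,0]<13)|(im[...,0]>172))&(im[...,1]>110)
n,l,s,c=cv2.connectedComponentsWithStats(m.astype('uint8'));i=1+s[1:,4].argmax();print(s[i],c[i]+[425,170])
u=c[i]+[425,170];print(back('sf',*u,.038))"
```

```text
thin [ 0.49968   -0.3220311  0.052    ] [ 0.50491985 -0.44502606  0.052     ] [ 0.50229992 -0.38352858  0.052     ] 0.12310651974265131
thick [0.65760414 0.2264168  0.052     ] [0.6238564  0.07620588 0.052     ] [0.64073027 0.15131134 0.052     ] 0.15395528201891043
bun exp [443.68089639 184.04440924] [448.11802822 190.59425814]
bun exp [445.51589915 179.9988614 ] [450.03908444 186.59799802]
[ 10   7  17  17 196] [443.08673469 184.93877551]
[0.52241885 0.39690982 0.038     ]
```

```bash
python3 -c "
from h import *
print(ticket.job_done())"
```

```text
the job is handed in; nothing more can be done
None
```

All four oak parts are in their own nests, released and at rest. I handed the job in at about 34 s of the 112 s allowed; no verdict came back. I viewed 16 pictures in all, more than the 12 planned.

Last checks, with positions good to a few mm:

| Part | What the last check showed |
|---|---|
| Thick rod | Centre at (0.641, 0.151), on the seat estimate of about (0.641, 0.151); gripper was at seated height when it let go |
| Thin rod | Centre about 3–6 mm along the groove from the middle, between the stops |
| Square foot | Seated and squared in its recess, from the wrist view and the final picture |
| Bun foot | Flat in its recess by eye; I did not measure its tilt |

- **Bun disagreement:** the wrist view put it up to about 7 mm off the recess centre. The scene camera agreed with the seat to about 1 pixel, though by a different estimate it was 9 mm off in another direction. All of these are inside the 13.5 mm limit.
- **Thick rod contact:** it first touched one flank of the V about 2.5 mm high. I shifted it about 2 mm and lowered it to seated height before release.

At hand-in the gripper was clear of everything, and the force readings were near zero.

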